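# Repack the food-safety test kit

### The job

Pack the test kit away: put each of the four reagent containers (dropper bottle, jar, square bottle, oblong bottle) upright into the foam pocket cut to its shape and size in the open case, right down on the pocket's floor. Set them down gently, do not drop them or knock any over, and leave the beaker and the green food box where they are.

Things in the scene. Friction and masses are not known exactly. Their poses are not given: they have to be found in the camera images.
- dropper_bottle: Small round dropper bottle of amber glass, paper label, black ribbed cap with rubber bulb. Body 34 mm diameter and straight up to 58 mm, then a shoulder; cap 19 mm diameter; 95 mm high in all; about 0.09 kg. Upright on the bench, loose. Origin: centre of its underside, z up.
- jar: Wide round jar, straight-sided, 58 mm diameter, white plastic with a light grey screw lid of the same diameter, paper label; 68 mm high (lid from 47 mm up); about 0.14 kg. Upright on the bench, loose. Origin: centre of its underside, z up.
- square_bottle: White plastic bottle of square section 46 x 46 mm (faces along its x and y axes), straight up to 60 mm, then a shoulder and a round black cap 30 mm diameter; 85 mm high; paper label; about 0.12 kg. Upright on the bench, loose. Origin: centre of its underside, z up.
- oblong_bottle: White plastic bottle of oblong section, 64 mm along its x axis and 34 mm along its y axis, straight up to 60 mm, then a shoulder and a round black cap 24 mm diameter; 85 mm high; paper label; about 0.11 kg. Upright on the bench, loose. Origin: centre of its underside, z up.
- insert_small_round: Fixed white foam insert 108 x 108 x 35 mm, one of 4 in a 2 x 2 block (110 mm pitch, order varies) in an open black case with walls 44 mm above the bench, lid laid flat beyond. In its middle a small round pocket, 44 mm diameter, 25 mm deep, dark floor, 4 mm bevelled rim. For the dropper bottle. Origin: centre of underside; pocket floor 10 mm, foam top 35 mm above it.
- insert_large_round: Fixed white foam insert 108 x 108 x 35 mm, one of 4 in a 2 x 2 block (110 mm pitch, order varies) in an open black case with walls 44 mm above the bench, lid laid flat beyond. In its middle a large round pocket, 68 mm diameter, 25 mm deep, dark floor, 4 mm bevelled rim. For the jar. Origin: centre of underside; pocket floor 10 mm, foam top 35 mm above it.
- insert_square: Fixed white foam insert 108 x 108 x 35 mm, one of 4 in a 2 x 2 block (110 mm pitch, order varies) in an open black case with walls 44 mm above the bench, lid laid flat beyond. In its middle a square pocket, 56 x 56 mm, sides along x and y, 25 mm deep, dark floor, 4 mm bevelled rim. For the square bottle. Origin: centre of underside; pocket floor 10 mm, foam top 35 mm above it.
- insert_oblong: Fixed white foam insert 108 x 108 x 35 mm, one of 4 in a 2 x 2 block (110 mm pitch, order varies) in an open black case with walls 44 mm above the bench, lid laid flat beyond. In its middle an oblong pocket, 74 mm along its x by 44 mm along y, 25 mm deep, dark floor, 4 mm bevelled rim. For the oblong bottle. Origin: centre of underside; pocket floor 10 mm, foam top 35 mm above it.
- beaker: Clear plastic beaker, empty, 72 mm across the rim, 90 mm high, standing loose on the bench near the bottles; to be left alone. Origin: centre of its underside.
- food_box: Lidded food box, pale green with a bright green lid, 158 x 118 x 73 mm, standing loose on the bench beside the bottles; to be left alone. Origin: centre of its underside.
Things that resemble listed ones, but are neither listed nor needed, are in the scene too. Leave any orange, pink or red look-alike of the jar alone.

How it is judged:
By the outcome, as a careful person would: the job done as asked, in the order asked, and still so for the second after the job is handed in, with the robot touching nothing.
It also fails if it takes over 128 s, if anything falls off the work surface, if the arm or the gripper's body presses on something with over 40 N, if the wrist force passes 120 N, or if a joint passes its speed limit or range.

### The arm

A 6-joint arm with a two-finger parallel gripper is mounted at the origin on the work surface. World frame = base frame: x ahead of the robot, y to its left, z up, the work surface at z = 0. Lengths are in m, angles in rad, forces in N, time in s.
With the tool pointing down it reaches from about 0.25 to 0.775 m from the base axis. Payload 4 kg.
Tool frame: the origin (TCP) lies on the centre line of the jaws, within the pads' length; the fingertips stand 25 mm ahead of it and the grasp point (between the pads) lies 6 mm ahead of it; z points along the fingers, y is the line along which they close (so a half turn about z gives the same grasp; the last joint's range is limited). The gripper opens to 94 mm and grips with 3 to 60 N. Pads are 16 mm wide; open, the fingers measure 119 mm over their backs; the gripper's body (75 mm by 177 mm) begins 78 mm behind the grasp point.
Start: joints at [-1.268, 0.087, 1.371, -0, 1.684, -0.103], TCP at [0.217, -0.505, 0.231] pointing down, gripper open.
Joint ranges: [-3.1, 3.1], [-0.76, 2.03], [0.27, 2.55], [-1.08, 4.22], [0.17, 2.65], [-2.57, 2.57]. Speed limits (rad/s): [2.79, 2.79, 3.14, 3.14, 3.14, 3.14].

### API

Orientations are given as [roll, pitch, yaw] about the fixed x, y, z axes, in that order (R = Rz(yaw) Ry(pitch) Rx(roll)).
In Python, from bench import sensors, optics, ticket gives the robot as it stands.
- The arm moves only by the tool send_rows, never from a script. Its argument "rows" is a list of rows, each a list of 6 numbers: the shift along the world's x, y, z in mm, then the turn, a rotation vector about the world's x, y, z in rad. In form: [[x, y, z, wx, wy, wz], ...]. A call has 1 to 8 rows; each row shifts and turns the commanded pose from where the row before left it; what a row does not reach is not made up. A row lasts 1/12 s, in which the tool goes at most 41.7 mm and 7.16 degrees, less where a joint would pass 70% of its speed; a pose out of reach is approached as far as the arm can. A call is refused whole if a number of a shift passes 41.7 or a number of a turn 0.125, either way. A call with a gripper value outside its range is refused whole. "grip" is the finger opening in mm, from 0 to 94, set as the call begins (left out, the last holds). The fingers move at their own pace and stop on an object; the grip force is fixed at half the most. Time passes only in rows, so rows that do not move let the fingers close. It gives the time, the measured TCP pose, the force, the opening and the grip force at its end, in the units of the state.
- sensors.get_obs(): the state, without advancing time (a new reading comes with each control period).
- optics.snapshot(name): name is "scene" or "top" or "wrist"; returns the picture (420x560x3 uint8, red, green, blue); there is no depth.
- optics.camera_model(name): a dict with "vertical_fov" (degrees; the focal length in pixels is half the picture's height over the tangent of half this angle, whatever the lens; pixels are square), "cx", "cy" (the principal point, pixels), "R" (3x3) and "t" (3): a world point X has camera coordinates R X + t. Camera axes: x right, y down, z forward; pixel columns grow to the right and rows downward; lengths in m; the calibration is good to about 2 mm. A picture is of the moment at which its call begins: read the wrist's pose just before it. camera_model takes no time and is no camera call; for the wrist camera it gives the pose at the moment of the call.
- ticket.close_job(): hands the job in; it is judged then, once.
The state is a dict: "time": time; "joint_positions": joint angles; "qvel": joint speeds; "joint_torque": joint torques, N m; "tool_pos": TCP position; "ee_rot": TCP orientation; "wrist_force": force on the tool from outside, world axes, zero at the start; "wrist_torque": the same for the moment, N m; "width": finger opening in m; "finger_force": force on a finger pad.
Only numpy, scipy, OpenCV 4.12 (cv2) and the standard library are available. Lean on these libraries where they do the work, as an engineer would, in place of code of your own. Each camera call takes 0.05 s, during which the arm holds its last target. There are 200 camera calls.

## Working session

There is one attempt and no reset: what is moved stays moved. The work goes in short steps, Python scripts to look and compute and a tool call to move; the robot and the scene stay as the last step left them, time stands still between calls to the robot, and variables do not carry over. Pictures are saved under pics/ and viewed, at most 14 in all, crops included, and the job is handed in when it is done.

Besides the shell and the picture viewer there is one more tool, called after "Emit:" as name(argument=value, ...) on one line, values as JSON. send_rows: Moves the arm, as the interface text tells. Its arguments: {"type":"object","properties":{"rows":{"type":"array"},"grip":{"type":"number"}},"required":["rows"]}

```bash
mkdir -p pics; ls; cat > h.py <<'E'
import numpy as np,cv2
from bench import sensors,optics,ticket
def snap(n,f):
    m=optics.camera_model(n); im=optics.snapshot(n); cv2.imwrite('pics/'+f+'.png',im[:,:,::-1]); np.save('pics/'+f+'.npy',im)
    return im,m
def ray(m,u,v):
    f=210/np.tan(np.radians(m['vertical_fov'])/2); R=np.array(m['R']);t=np.array(m['t'])
    d=R.T@np.array([(u-m['cx'])/f,(v-m['cy'])/f,1]); return -R.T@t,d
def onz(m,u,v,z):
    o,d=ray(m,u,v); return o+d*(z-o[2])/d[2]
def proj(m,X):
    f=210/np.tan(np.radians(m['vertical_fov'])/2); c=np.array(m['R'])@np.array(X)+np.array(m['t'])
    return m['cx']+f*c[0]/c[2], m['cy']+f*c[1]/c[2]
E
python3 - <<'E'
from h import *
a,ma=snap('top','top0'); b,mb=snap('scene','scene0')
for m in(ma,mb): print(m['vertical_fov'],m['cx'],m['cy'],-np.array(m['R']).T@np.array(m['t']),np.round(m['R'],3).tolist())
s=sensors.get_obs(); print(s)
E
```

```text
pics
56.317861613149276 283.0112506997141 203.65395087167556 [ 0.47602668 -0.17546265  1.1812307 ] [[0.022, -0.999, -0.026], [-0.996, -0.02, -0.082], [0.081, 0.028, -0.996]]
50.08011129900979 283.99810141203176 207.44715990291624 [1.19277022 0.61193934 0.80173498] [[-0.785, 0.62, -0.001], [0.374, 0.472, -0.799], [-0.495, -0.627, -0.602]]
{'time': 0.1, 'joint_positions': array([-1.26806383e+00,  8.78897063e-02,  1.37207192e+00, -2.57967694e-06,
        1.68355329e+00, -1.03115806e-01]), 'qvel': array([-1.36029335e-03, -8.23035422e-04, -8.41239678e-04,  1.38284224e-03,
       -5.58478069e-05,  2.44713554e-03]), 'joint_torque': array([ 1.67862323e-03, -3.41252017e+01, -3.03302622e+01,  7.19254254e-02,
        3.03666783e-02, -1.02868516e-04]), 'tool_pos': array([ 0.21700002, -0.50492435,  0.22943227]), 'ee_rot': array([-3.13968034e+00, -1.95314008e-04,  4.05847829e-01]), 'wrist_force': array([ 0.17416211, -0.24342283, -0.75714428]), 'wrist_torque': array([ 0.04494152, -0.03876467,  0.03347973]), 'finger_force': 0.0, 'width': 0.0937796831553589}
```

View pics/top0.png

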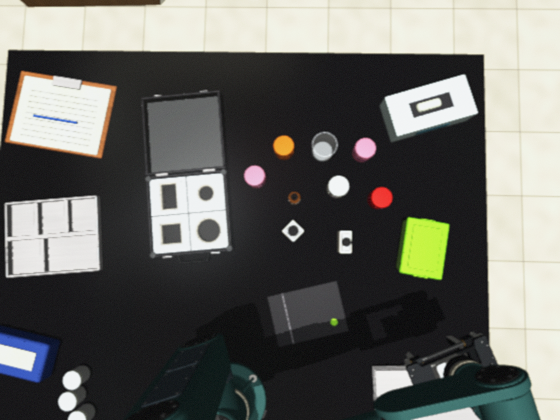

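View pics/scene0.png

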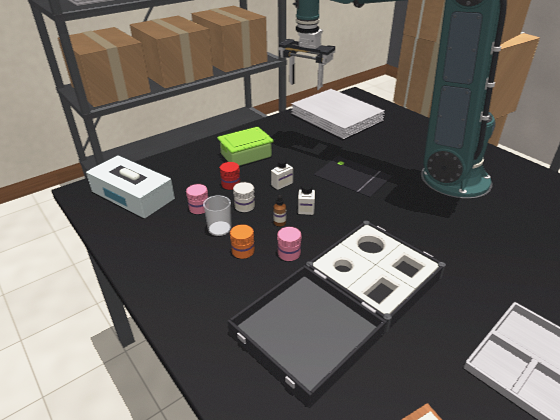

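The top view shows the candidates for each item:
- **Jar:** the jar-shaped items are white (338,186), orange (283,146), pink (365,149) and (255,176), and red (381,197). Only the white one fits.
- **Dropper bottle:** (294,198).
- **Square bottle:** (293,230).
- **Oblong bottle:** (345,242).
- **Beaker:** (324,147).
- **Pockets:** oblong at about (169,196), small round (206,193), square (172,233), large round (208,230).

I'll measure these positions and confirm them in one enlarged crop.

```bash
cat > m1.py <<'E'
from h import *
im=np.load('pics/top0.npy'); m=optics.camera_model('top')
g=cv2.cvtColor(im,cv2.COLOR_RGB2GRAY); hsv=cv2.cvtColor(im,cv2.COLOR_RGB2HSV)
w=((hsv[:,:,1]<60)&(hsv[:,:,2]>120)).astype(np.uint8)
n,l,st,c=cv2.connectedComponentsWithStats(w)
for i in range(1,n):
    x,y,ww,h,a=st[i]
    if a>30 and 140<x<400 and 120<y<265: print('white',st[i],np.round(c[i],1), np.round(onz(m,*c[i],0.068),4))
# pockets: dark blobs within foam
d=np.zeros_like(w); d[175:255,148:234]=(g[175:255,148:234]<110)
n,l,st,c=cv2.connectedComponentsWithStats(d)
for i in range(1,n):
    if st[i][4]>60: print('dark',st[i],np.round(c[i],1),np.round(onz(m,*c[i],0.01),4), [np.round(onz(m,*p,0.035),3)[:2].tolist() for p in cv2.boxPoints(cv2.minAreaRect(np.argwhere(l==i)[:,::-1].astype(np.float32)))])
f=np.zeros_like(w); f[165:265,140:240]=w[165:265,140:240]
r=cv2.minAreaRect(np.argwhere(f)[:,::-1].astype(np.float32)); print('foam',r,np.round(onz(m,*r[0],0.035),4),[np.round(onz(m,*p,0.035),3)[:2].tolist() for p in cv2.boxPoints(r)])
cr=im[130:270,140:400]; cv2.imwrite('pics/c1.png',cv2.resize(cr,None,fx=3,fy=3,interpolation=cv2.INTER_CUBIC)[:,:,::-1])
E
python3 m1.py
```

```text
white [313 141  22  20 310] [322.2 150.6] [ 0.7221 -0.2537  0.068 ]
white [357 141  17  16 210] [364.7 148.7] [ 0.7296 -0.3751  0.068 ]
white [188 154  34  14 158] [208.1 162.1] [0.6828 0.0746 0.068 ]
white [246 167  17  18 238] [254.1 175.6] [ 0.646  -0.0597  0.068 ]
white [203 168  12   4  39] [208.8 169.8] [0.6605 0.0718 0.068 ]
white [156 173  12   4  37] [161.2 174.2] [0.6452 0.2094 0.068 ]
white [ 149  173   80   81 4596] [188.6 212.2] [0.5368 0.1252 0.068 ]
white [328 175  22  22 362] [338.1 185.6] [ 0.6215 -0.3003  0.068 ]
white [282 220  22  22 206] [292.9 230.7] [ 0.4906 -0.1742  0.068 ]
white [339 230  13  24 247] [344.7 241.6] [ 0.4633 -0.3206  0.068 ]
dark [ 148  175   86   80 1137] [202.1 219.6] [0.5187 0.0989 0.01  ] [[0.647, 0.26], [0.652, 0.006], [0.42, -0.001], [0.414, 0.248]]
dark [162 185  14  24 296] [168.7 196.2] [0.5872 0.2033 0.01  ] [[0.617, 0.218], [0.62, 0.18], [0.552, 0.173], [0.549, 0.21]]
dark [200 187  13  13 129] [205.6 192.8] [0.5996 0.0917 0.01  ] [[0.578, 0.102], [0.614, 0.103], [0.615, 0.068], [0.579, 0.066]]
dark [198 220  21  21 346] [208.3 230.1] [0.4877 0.0793 0.01  ] [[0.516, 0.105], [0.518, 0.046], [0.459, 0.044], [0.458, 0.103]]
dark [163 224  18  19 298] [171.1 233.4] [0.4752 0.191  0.01  ] [[0.499, 0.212], [0.504, 0.161], [0.453, 0.155], [0.448, 0.206]]
foam ((187.7852783203125, 210.20883178710938), (90.57856750488281, 75.92951965332031), 85.60128784179688) [0.5445 0.1367 0.035 ] [[0.668, 0.266], [0.69, 0.04], [0.424, 0.01], [0.402, 0.232]]
```

View pics/c1.png

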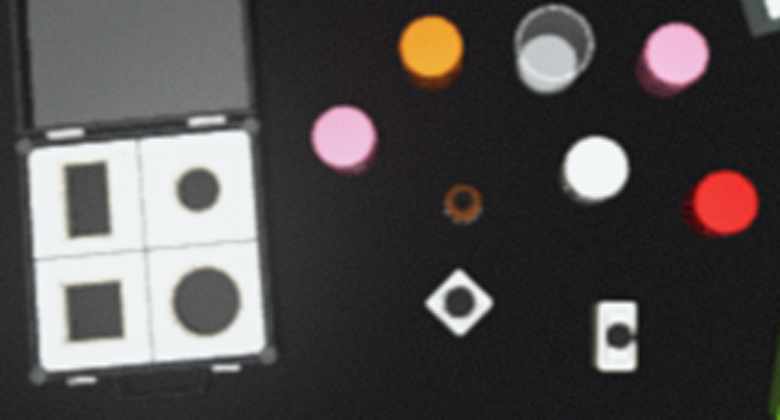

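The crop confirms all four items, with the square bottle turned about 45° and the oblong bottle long along x. Next I'll move above them for a close wrist view, turning the tool yaw to about 0.

Emit:
send_rows(rows=[[25,21,10,0,0,-0.034],[25,21,10,0,0,-0.034],[25,21,10,0,0,-0.034],[25,21,10,0,0,-0.034],[25,21,10,0,0,-0.034],[25,21,10,0,0,-0.034]], grip=94)

```text
time: 0.6
tool_pos: [0.3679, -0.378, 0.2905]
ee_rot: [-3.141, 0.0, 0.2]
wrist_force: [0.3, -0.4, 0.4]
width: 0.0939
finger_force: 0.0
```

Emit:
send_rows(rows=[[25,21,10,0,0,-0.034],[25,21,10,0,0,-0.034],[25,21,10,0,0,-0.034],[25,21,10,0,0,-0.034],[25,21,10,0,0,-0.034],[25,21,10,0,0,-0.034],[0,0,0,0,0,0],[0,0,0,0,0,0]])

```text
time: 1.27
tool_pos: [0.518, -0.2523, 0.3502]
ee_rot: [3.141, 0.001, 0.001]
wrist_force: [-1.2, 0.1, -1.1]
width: 0.0941
finger_force: 0.0
```

```bash
python3 - <<'E'
from h import *
im,m=snap('wrist','w1'); print(m['vertical_fov'],m['cx'],m['cy'],-np.array(m['R']).T@np.array(m['t']),np.round(m['R'],3).tolist())
s=sensors.get_obs(); print(s['time'],s['tool_pos'],s['ee_rot'],s['joint_positions'])
E
```

```text
66.54037093210053 284.23187860195924 208.4411745689699 [ 0.58523009 -0.25243173  0.50361556] [[0.003, -1.0, 0.001], [-0.972, -0.002, 0.233], [-0.233, -0.002, -0.972]]
1.3167 [ 0.51709314 -0.25318655  0.34975176] [-3.14156459e+00  1.57170931e-03 -8.56739212e-04] [-5.53331021e-01  1.56044470e-01  1.05987664e+00 -8.54590765e-04
  1.92702404e+00  1.01802458e+00]
```

View pics/w1.png

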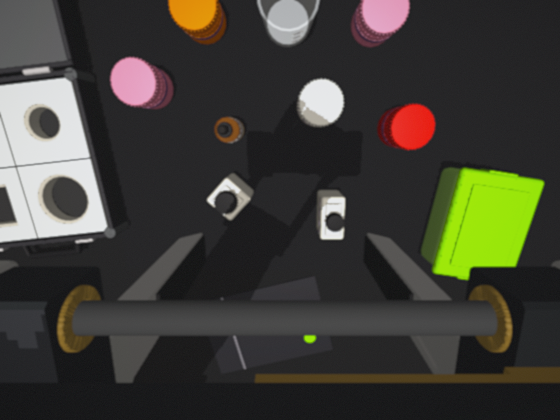

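The wrist view shows the jar lid at (321,102), dropper cap (226,129), square bottle cap (227,202) and oblong cap (334,222). I'll measure these in both views.

```bash
cat > m2.py <<'E'
from h import *
w=np.load('pics/w1.npy'); t=np.load('pics/top0.npy'); mw=optics.camera_model('wrist'); mt=optics.camera_model('top')
def hull_dark(im,box,thr,dk):
    x0,y0,x1,y1=box; s=im[y0:y1,x0:x1]; g=cv2.cvtColor(s,cv2.COLOR_RGB2GRAY)
    wh=((g>thr)).astype(np.uint8); cs,_=cv2.findContours(wh,cv2.RETR_EXTERNAL,cv2.CHAIN_APPROX_NONE)
    c=max(cs,key=cv2.contourArea); h=cv2.convexHull(c); M=np.zeros_like(wh); cv2.fillConvexPoly(M,h,1)
    d=((g<dk)&(cv2.erode(M,np.ones((3,3)))>0)).astype(np.uint8)
    n,l,st,cc=cv2.connectedComponentsWithStats(d); 
    cap=None
    if n>1: i=1+np.argmax(st[1:,4]); cap=(cc[i]+[x0,y0],st[i])
    return h.reshape(-1,2)+[x0,y0],cap
for nm,im,m,boxes in(('W',w,mw,dict(sq=(200,165,262,228),ob=(310,180,356,248))),('T',t,mt,dict(sq=(275,212,312,250),ob=(330,222,362,262)))):
    for k,b in boxes.items():
        h,cap=hull_dark(im,b,100,70)
        P=np.array([onz(m,*p,0.06)[:2] for p in h.astype(float)],np.float32)
        r=cv2.minAreaRect(P*1000); print(nm,k,'rect(z60)',np.round(r[0],1),np.round(r[1],1),round(r[2],1),'cap',cap and (np.round(cap[0],1),cap[1],np.round(onz(m,*cap[0],.085)*1000,1)))
    
# jar lid
for nm,im,m,b in(('W',w,mw,(290,70,352,132)),('T',t,mt,(322,170,356,202))):
    x0,y0,x1,y1=b; g=cv2.cvtColor(im[y0:y1,x0:x1],cv2.COLOR_RGB2GRAY)
    cs,_=cv2.findContours((g>110).astype(np.uint8),cv2.RETR_EXTERNAL,cv2.CHAIN_APPROX_NONE); c=max(cs,key=cv2.contourArea)
    P=np.array([onz(m,*(p+[x0,y0]).astype(float),.068)[:2]*1000 for p in c.reshape(-1,2)],np.float32)
    print(nm,'jar enclosing',cv2.minEnclosingCircle(P),'ell',cv2.fitEllipse(P))
for nm,im,m,b in(('W',w,mw,(205,110,250,150)),('T',t,mt,(280,185,308,210))):
    x0,y0,x1,y1=b; hsv=cv2.cvtColor(im[y0:y1,x0:x1],cv2.COLOR_RGB2HSV)
    a=((hsv[:,:,1]>110)&(hsv[:,:,2]>50)&(hsv[:,:,0]<25)).astype(np.uint8)
    p=np.argwhere(a)[:,::-1]+[x0,y0]; print(nm,'dropper amber bbox',p.min(0),p.max(0),'c58',np.round(onz(m,*((p.min(0)+p.max(0))/2),.05)*1000,1))
cr=w[90:250,195:365]; cv2.imwrite('pics/c2.png',cv2.resize(cr,None,fx=3.7,fy=3.7,interpolation=cv2.INTER_CUBIC)[:,:,::-1])
# case from top: pocket centres at foam top, by mean of rim outline
E
python3 m2.py
```

```text
W sq rect(z60) [ 492.1 -174.7] [46.4 47.9] 47.2 cap (array([225.8, 201.9]), array([ 15,  27,  22,  21, 371], dtype=int32), array([ 492.6, -175.9,   85. ]))
W ob rect(z60) [ 464.5 -322.3] [65.3 36.6] 0.1 cap (array([334.5, 221.4]), array([ 16,  33,  19,  18, 236], dtype=int32), array([ 465.6, -322.2,   85. ]))
T sq rect(z60) [ 491.3 -173. ] [48.3 48.4] 46.2 cap (array([292.6, 230.3]), array([14, 14,  8,  9, 55], dtype=int32), array([ 491.5, -173.4,   85. ]))
T ob rect(z60) [ 463.5 -321. ] [65.3 36.7] 0.5 cap (array([346. , 241.6]), array([13, 17,  8,  6, 38], dtype=int32), array([ 463.7, -321.9,   85. ]))
W jar enclosing ((620.9159545898438, -301.2109069824219), 29.829669952392578) ell ((621.1477661132812, -301.3174133300781), (57.54303741455078, 58.21761703491211), 162.28677368164062)
T jar enclosing ((620.8139038085938, -300.3796691894531), 31.417510986328125) ell ((621.3622436523438, -300.4047546386719), (59.03969955444336, 59.762351989746094), 60.3884162902832)
W dropper amber bbox [214 117] [239 142] c58 [ 586.8 -174.6   50. ]
T dropper amber bbox [288 191] [300 203] c58 [ 588.3 -175.4   50. ]
```

View pics/c2.png

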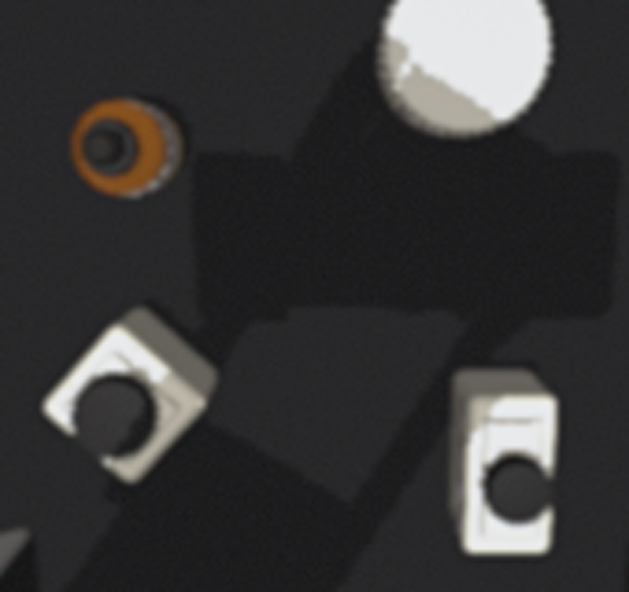

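All sizes match the descriptions, and the two views agree within 2 mm. I'll start with the dropper bottle at (588,-175), grasping with the TCP at z = 54.

Emit:
send_rows(rows=[[12,13,-28,0,0,0],[12,13,-28,0,0,0],[12,13,-28,0,0,0],[12,13,-28,0,0,0],[12,13,-28,0,0,0],[11,13,-28,0,0,0],[0,0,0,0,0,0]])

```text
time: 1.9
tool_pos: [0.5847, -0.1733, 0.1739]
ee_rot: [-3.135, 0.013, -0.001]
wrist_force: [-1.0, -0.5, -0.9]
width: 0.0937
finger_force: 0.0
```

Emit:
send_rows(rows=[[0,0,-32,0,0,0],[0,0,-32,0,0,0],[0,0,-32,0,0,0],[0,0,-22,0,0,0],[0,0,-10,0,0,0],[0,0,0,0,0,0],[0,0,0,0,0,0]])

```text
time: 2.48
tool_pos: [0.5881, -0.1767, 0.0558]
ee_rot: [3.141, -0.001, -0.003]
wrist_force: [-0.1, -0.7, 0.9]
width: 0.0939
finger_force: 0.0
```

Emit:
send_rows(rows=[[0,0,0,0,0,0],[0,0,0,0,0,0],[0,0,0,0,0,0],[0,0,0,0,0,0],[0,0,0,0,0,0],[0,0,0,0,0,0],[0,0,0,0,0,0],[0,0,0,0,0,0]], grip=28)

```text
time: 3.15
tool_pos: [0.5881, -0.1753, 0.0545]
ee_rot: [3.142, 0.0, -0.002]
wrist_force: [-0.5, 0.6, -0.4]
width: 0.044
finger_force: 0.0
```

Emit:
send_rows(rows=[[0,0,0,0,0,0],[0,0,0,0,0,0],[0,0,0,0,0,0],[0,0,0,0,0,0]])

```text
time: 3.48
tool_pos: [0.5881, -0.1753, 0.0544]
ee_rot: [-3.141, 0.0, -0.002]
wrist_force: [-0.5, -0.2, 0.4]
width: 0.0332
finger_force: 30.0
```

Emit:
send_rows(rows=[[0,0,8,0,0,0],[0,0,16,0,0,0],[0,0,24,0,0,0],[0,0,30,0,0,0],[0,0,30,0,0,0],[0,0,20,0,0,0],[0,0,20,0,0,0],[0,0,0,0,0,0]])

```text
time: 4.15
tool_pos: [0.5903, -0.1762, 0.2089]
ee_rot: [3.138, -0.01, -0.002]
wrist_force: [0.4, -0.1, 0.3]
width: 0.0335
finger_force: 30.0
```

Emit:
send_rows(rows=[[-18,30,18,0,0,0],[-18,30,18,0,0,0],[-18,30,18,0,0,0],[-18,30,18,0,0,0],[-18,30,18,0,0,0],[-18,30,18,0,0,0],[-18,30,18,0,0,0],[-18,30,18,0,0,0]])

```text
time: 4.82
tool_pos: [0.4426, 0.0658, 0.3461]
ee_rot: [3.142, 0.002, -0.003]
wrist_force: [0.6, 0.7, -0.3]
width: 0.0331
finger_force: 30.0
```

Emit:
send_rows(rows=[[-5,30,5,0,0,0],[-5,15,5,0,0,0],[0,10,0,0,0,0],[0,0,0,0,0,0],[0,0,0,0,0,0],[0,0,0,0,0,0]])

```text
time: 5.32
tool_pos: [0.4343, 0.1188, 0.3552]
ee_rot: [3.141, 0.002, -0.003]
wrist_force: [0.5, -0.3, -0.0]
width: 0.0336
finger_force: 30.0
```

```bash
python3 - <<'E'
from h import *
im,m=snap('wrist','w2'); np.save('pics/w2m.npy',m,allow_pickle=True)
s=sensors.get_obs(); print(s['time'],s['tool_pos'],s['ee_rot'],s['joint_positions'],s['width'],s['finger_force'])
E
```

```text
5.3667 [0.43439295 0.11861412 0.35532716] [ 3.14067037e+00  2.10866951e-03 -4.01113772e-03] [ 1.40973820e-01 -1.24148979e-01  1.33296735e+00 -6.50628401e-04
  1.93499401e+00  1.71554923e+00] 0.03317373937219732 29.995923147071153
```

View pics/w2.png

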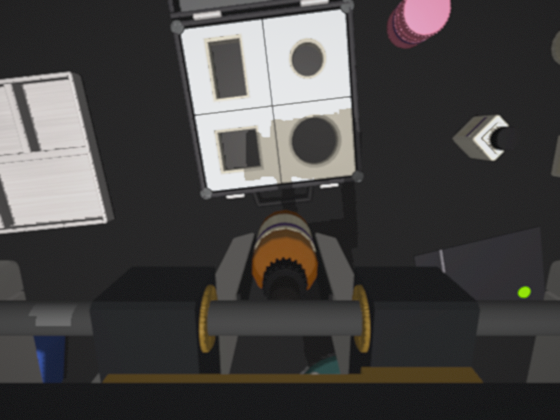

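The dropper bottle is held, and the whole foam block is visible, corners near (182,30), (350,12), (356,178) and (205,192). I'll fit the block and check it against the pocket outlines.

```bash
cat > m3.py <<'E'
from h import *
im=np.load('pics/w2.npy'); m=np.load('pics/w2m.npy',allow_pickle=True).item()
g=cv2.cvtColor(im,cv2.COLOR_RGB2GRAY)
f=np.zeros_like(g); f[8:195,175:360]=(g[8:195,175:360]>110)*255
f=cv2.morphologyEx(f,cv2.MORPH_OPEN,np.ones((7,7)))
cs,_=cv2.findContours(f,cv2.RETR_EXTERNAL,cv2.CHAIN_APPROX_NONE); c=np.vstack([x for x in cs if cv2.contourArea(x)>500])
P=np.array([onz(m,*p.astype(float),.035)[:2]*1000 for p in cv2.convexHull(c).reshape(-1,2)],np.float32)
r=cv2.minAreaRect(P); print('foam',r)
a=np.radians(r[2] if r[2]<45 else r[2]-90); R=np.array([[np.cos(a),-np.sin(a)],[np.sin(a),np.cos(a)]])
for nm,s in(('oblong',(1,1)),('small',(1,-1)),('square',(-1,1)),('large',(-1,-1))):
    print(nm,np.round(np.array(r[0])+R@(55*np.array(s)),1),'yaw',round(a,4))
d=np.zeros_like(g); d[8:195,185:352]=(g[8:195,185:352]<95)
n,l,st,cc=cv2.connectedComponentsWithStats(d)
for i in range(1,n):
    if 300<st[i][4]<4000:
        q=cv2.convexHull(np.argwhere(l==i)[:,::-1]).reshape(-1,2).astype(float)
        # top edge outline seen on z=.031 (below bevel)
        Q=np.array([onz(m,*p,.031)[:2]*1000 for p in q],np.float32); rr=cv2.minAreaRect(Q); print('pocket',st[i],np.round(rr[0],1),np.round(rr[1],1),round(rr[2],1))
mt=optics.camera_model('top')
for k,p in dict(ob=(168.7,196.2),sm=(205.6,192.8),lg=(208.3,230.1),sq=(171.1,233.4)).items(): print('top',k,np.round(onz(mt,*p,.02)*1000,1))
E
python3 m3.py
```

```text
foam ((536.7395629882812, 135.00311279296875), (222.53956604003906, 223.08229064941406), 6.440329074859619)
oblong [585.2 195.8] yaw 0.1124
small [597.6  86.5] yaw 0.1124
square [475.9 183.5] yaw 0.1124
large [488.3  74.2] yaw 0.1124
pocket [ 185    8  157   21 1438] [659.1 147.4] [ 21.1 211.1] 6.3
pocket [344   8   8  91 304] [603.9  30.1] [114.2   9.3] 2.7
pocket [ 209   39   37   59 1606] [586.  196.4] [71.4 40.5] 6.4
pocket [293  43  29  32 732] [598.7  85.8] [39.6 38.7] 0.3
pocket [ 185   65   22  130 1496] [498.9 245.6] [ 31.6 182.2] 85.7
pocket [ 292  117   45   47 1652] [488.2  73.6] [65.2 64.8] 45.5
pocket [ 219  130   41   40 1341] [475.4 183.2] [53.2 53.9] 6.0
pocket [ 211  175  141   20 1510] [418.1 122.8] [ 29. 212.] 2.7
top ob [586.3 200.1  20. ]
top sm [598.7  89.3  20. ]
top lg [487.5  77.   20. ]
top sq [475.3 187.8  20. ]
```

The block fit and pocket outlines agree within about 1 mm: small (598,86), large (488,74), square (476,183), oblong (586,196), case yaw 0.11. I'll place the dropper bottle.

Emit:
send_rows(rows=[[28,-5.5,-20,0,0,0],[28,-5.5,-20,0,0,0],[28,-5.5,-20,0,0,0],[28,-5.5,-20,0,0,0],[28,-5.5,-20,0,0,0],[24,-5,-20,0,0,0],[0,0,-20,0,0,0],[0,0,0,0,0,0]])

```text
time: 6.03
tool_pos: [0.5967, 0.085, 0.2089]
ee_rot: [3.141, 0.013, -0.005]
wrist_force: [-0.8, 0.6, -1.8]
width: 0.0333
finger_force: 30.0
```

Emit:
send_rows(rows=[[0,0,-30,0,0,0],[0,0,-30,0,0,0],[0,0,-25,0,0,0],[0,0,-20,0,0,0],[0,0,-10,0,0,0],[0,0,-5,0,0,0],[0,0,0,0,0,0],[0,0,0,0,0,0]])

```text
time: 6.7
tool_pos: [0.599, 0.087, 0.0983]
ee_rot: [3.142, -0.003, -0.003]
wrist_force: [0.4, -0.1, -1.3]
width: 0.0331
finger_force: 30.0
```

Emit:
send_rows(rows=[[0,0,-8,0,0,0],[0,0,-8,0,0,0],[0,0,-6,0,0,0],[0,0,-4,0,0,0],[0,0,-3,0,0,0],[0,0,0,0,0,0],[0,0,0,0,0,0]])

```text
time: 7.28
tool_pos: [0.5981, 0.0873, 0.0701]
ee_rot: [-3.142, -0.001, -0.002]
wrist_force: [-5.2, 0.0, 9.9]
width: 0.0334
finger_force: 30.0
```

Emit:
send_rows(rows=[[0,0,-1,0,0,0],[0,0,-1,0,0,0],[0,0,0,0,0,0]])

```text
time: 7.53
tool_pos: [0.5982, 0.0874, 0.0701]
ee_rot: [-3.142, -0.001, -0.002]
wrist_force: [-7.3, 0.1, 16.3]
width: 0.0332
finger_force: 30.0
```

The bottle met resistance about 5 mm early, with 16 N up and -7 N in x, so I'll look.

```bash
python3 - <<'E'
from h import *
im,m=snap('wrist','w3'); np.save('pics/w3m.npy',m,allow_pickle=True)
im2,m2=snap('scene','s3')
a=cv2.resize(im[60:360,130:430],(400,400),interpolation=cv2.INTER_CUBIC); b=cv2.resize(im2[180:330,270:420],(400,400),interpolation=cv2.INTER_CUBIC)
cv2.imwrite('pics/c3.png',np.hstack([a,b])[:,:,::-1]); s=sensors.get_obs(); print(s['tool_pos'],s['wrist_force'],s['wrist_torque'])
E
```

```text
[0.5981815  0.0873733  0.07004051] [-7.22819582  0.25959929 17.57210387] [ 0.03163985  1.57477157 -0.01913963]
```

View pics/c3.png

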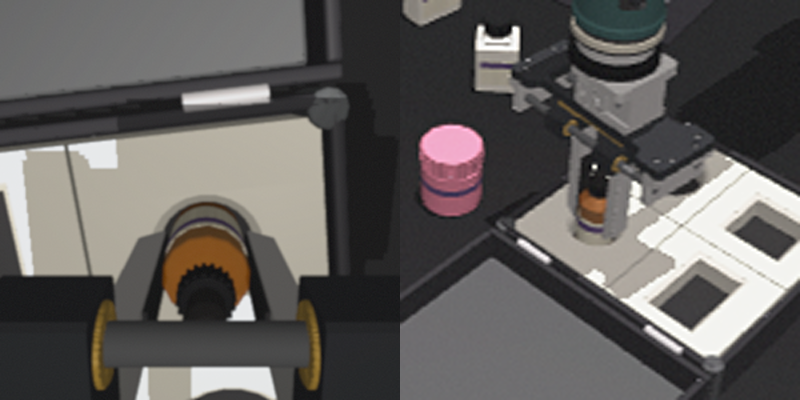

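```bash
python3 - <<'E'
from h import *
for n,tp in(('w2',(.4344,.1186,.3553)),('w3',(.59818,.08737,.07004))):
    m=np.load(f'pics/{n}m.npy',allow_pickle=True).item(); im=np.load(f'pics/{n}.npy')
    for nm,dx,h in(('captop',0,95),('far shoulder58',17,58),('far bottom',17,0),('far 25',17,25)):
        print(n,nm,np.round(proj(m,(tp[0]+dx/1000,tp[1],tp[2]-.0544+h/1000)),1))
    u=285; print(im[195:300:3,u].tolist())
m=np.load('pics/w3m.npy',allow_pickle=True).item()
print('pocket rim far/near/l/r',[np.round(proj(m,p),1) for p in((.6202,.0862,.031),(.5762,.0862,.031),(.5982,.1082,.031),(.5982,.0642,.031))])
a=np.load('pics/w2.npy')[180:310,215:355]; b=np.load('pics/w3.npy')[180:310,215:355]
cv2.imwrite('pics/c4.png',cv2.resize(np.hstack([a,b]),None,fx=2.8,fy=2.8,interpolation=cv2.INTER_CUBIC)[:,:,::-1])
E
```

```text
w2 captop [283.7 308.1]
w2 far shoulder58 [283.6 236.5]
w2 far bottom [283.5 208.7]
w2 far 25 [283.5 218.7]
[[29, 28, 29], [25, 25, 26], [35, 35, 35], [28, 26, 27], [31, 32, 30], [54, 35, 18], [69, 54, 40], [97, 94, 82], [97, 94, 81], [71, 65, 68], [68, 61, 69], [110, 98, 79], [77, 53, 30], [80, 57, 32], [106, 68, 30], [132, 81, 32], [132, 79, 29], [133, 81, 31], [133, 82, 31], [134, 82, 29], [134, 82, 30], [106, 64, 27], [17, 20, 19], [21, 20, 21], [22, 21, 22], [34, 32, 34], [31, 31, 31], [22, 23, 22], [25, 25, 24], [26, 26, 25], [25, 24, 24], [30, 29, 28], [29, 27, 27], [31, 29, 29], [33, 31, 32]]
w3 captop [283.1 307.8]
w3 far shoulder58 [283.3 236.5]
w3 far bottom [283.4 209. ]
w3 far 25 [283.4 218.9]
[[180, 175, 161], [180, 174, 161], [180, 175, 160], [180, 175, 161], [140, 136, 125], [125, 121, 111], [60, 41, 23], [96, 94, 82], [96, 93, 81], [81, 76, 72], [59, 50, 62], [117, 110, 93], [76, 52, 30], [78, 55, 32], [105, 67, 30], [132, 81, 31], [132, 80, 32], [133, 81, 31], [133, 81, 30], [134, 82, 32], [135, 82, 30], [111, 67, 28], [17, 20, 20], [21, 20, 20], [23, 23, 23], [37, 36, 37], [31, 31, 32], [24, 24, 22], [24, 23, 21], [24, 23, 22], [24, 23, 22], [29, 29, 28], [31, 29, 28], [32, 30, 31], [33, 31, 31]]
pocket rim far/near/l/r [array([285.3, 206.9]), array([285.2, 272.9]), array([250.5, 240.8]), array([320. , 240.7])]
```

View pics/c4.png

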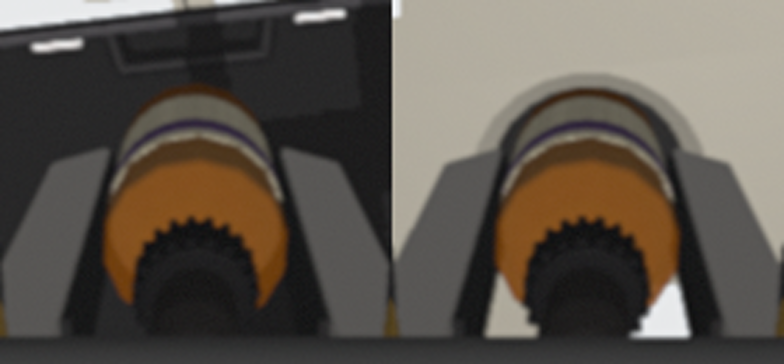

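The bottle hasn't slipped in the hand. It touches the far (+x) wall of the pocket, where the gap has closed near image (285,210). I'll ease up, shift it about -3 mm in x and -1 mm in y, then lower again.

Emit:
send_rows(rows=[[0,0,4,0,0,0],[0,0,5,0,0,0],[-3,-1,0,0,0,0],[0,0,0,0,0,0],[0,0,0,0,0,0]])

```text
time: 8.05
tool_pos: [0.5946, 0.0861, 0.0736]
ee_rot: [3.141, 0.001, -0.002]
wrist_force: [0.2, -1.0, -1.6]
width: 0.0335
finger_force: 30.0
```

Emit:
send_rows(rows=[[0,0,-3,0,0,0],[0,0,-3,0,0,0],[0,0,-1,0,0,0],[0,0,0,0,0,0],[0,0,0,0,0,0]])

```text
time: 8.47
tool_pos: [0.5954, 0.086, 0.07]
ee_rot: [3.141, -0.001, -0.002]
wrist_force: [-5.3, -1.0, 10.7]
width: 0.0336
finger_force: 30.0
```

The contact height is the same (70.0) at a different x, so this is the floor. The foam block also measured 2% too big at z = 35, which fits a case base about 5 mm thick: foam top near 40 and pocket floor near 15. I'll take off the load, release and retreat.

Emit:
send_rows(rows=[[0,0,2,0,0,0],[0,0,0,0,0,0]])

```text
time: 8.63
tool_pos: [0.5955, 0.0862, 0.07]
ee_rot: [-3.142, -0.001, -0.002]
wrist_force: [-0.6, 0.3, 4.3]
width: 0.033
finger_force: 30.0
```

Emit:
send_rows(rows=[[0,0,0,0,0,0],[0,0,0,0,0,0],[0,0,0,0,0,0],[0,0,0,0,0,0],[0,0,0,0,0,0]], grip=54)

```text
time: 9.05
tool_pos: [0.5949, 0.0861, 0.0689]
ee_rot: [3.141, 0.001, -0.002]
wrist_force: [0.1, 0.1, 0.1]
width: 0.0538
finger_force: 0.0
```

Emit:
send_rows(rows=[[0,0,10,0,0,0],[0,0,20,0,0,0],[0,0,30,0,0,0],[0,0,30,0,0,0],[0,0,30,0,0,0],[0,0,0,0,0,0]])

```text
time: 9.55
tool_pos: [0.5986, 0.0864, 0.1987]
ee_rot: [-3.141, -0.015, -0.002]
wrist_force: [-0.0, 0.2, 0.9]
width: 0.054
finger_force: 0.0
```

```bash
python3 - <<'E'
from h import *
im,m=snap('scene','s4'); im2,_=snap('wrist','w4'); b=cv2.resize(im[180:330,270:420],(400,400),interpolation=cv2.INTER_CUBIC); a=cv2.resize(im2[100:400,130:430],(400,400))
cv2.imwrite('pics/c5.png',np.hstack([a,b])[:,:,::-1]); s=sensors.get_obs(); print(s['tool_pos'],s['wrist_force'])
E
```

```text
[0.59611909 0.08622174 0.1920916 ] [-0.61466108  0.21648912 -0.92872509]
```

View pics/c5.png

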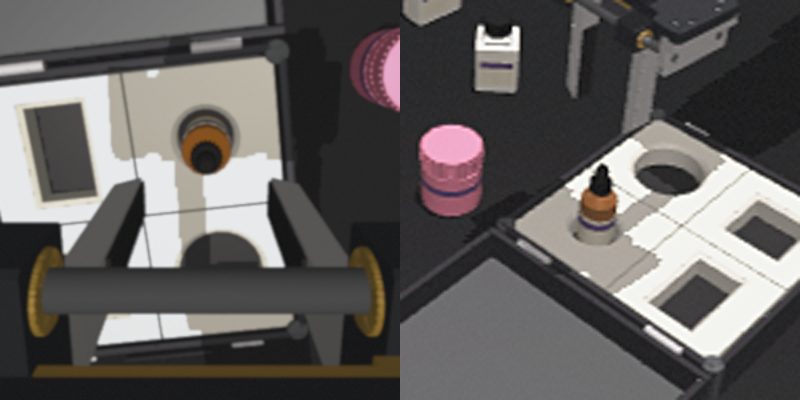

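The dropper bottle stands upright in its pocket. The jar at (621,-301) is next.

Emit:
send_rows(rows=[[2,-30,0,0,0,0],[2,-35,0,0,0,0],[2,-35,0,0,0,0],[2,-35,0,0,0,0],[2,-35,0,0,0,0],[2,-35,0,0,0,0],[2,-35,0,0,0,0],[2,-35,0,0,0,0]], grip=94)

```text
time: 10.32
tool_pos: [0.6099, -0.1901, 0.1869]
ee_rot: [-3.14, 0.004, -0.002]
wrist_force: [0.3, -0.2, 0.4]
width: 0.0937
finger_force: 0.0
```

Emit:
send_rows(rows=[[3,-35,0,0,0,0],[3,-35,0,0,0,0],[3,-30,0,0,0,0],[1,-12,0,0,0,0],[0,0,0,0,0,0],[0,0,0,0,0,0],[0,0,0,0,0,0]])

```text
time: 10.9
tool_pos: [0.6211, -0.2989, 0.1888]
ee_rot: [-3.14, 0.001, -0.001]
wrist_force: [0.6, 1.0, -0.0]
width: 0.0937
finger_force: 0.0
```

Emit:
send_rows(rows=[[0,-2,-30,0,0,0],[0,0,-30,0,0,0],[0,0,-30,0,0,0],[0,0,-25,0,0,0],[0,0,-15,0,0,0],[0,0,-5,0,0,0],[0,0,0,0,0,0],[0,0,0,0,0,0]])

```text
time: 11.57
tool_pos: [0.6219, -0.3018, 0.0558]
ee_rot: [3.141, -0.001, -0.001]
wrist_force: [0.0, -0.8, 0.2]
width: 0.0937
finger_force: 0.0
```

Emit:
send_rows(rows=[[0,0,0,0,0,0],[0,0,0,0,0,0],[0,0,0,0,0,0],[0,0,0,0,0,0],[0,0,0,0,0,0],[0,0,0,0,0,0],[0,0,0,0,0,0],[0,0,0,0,0,0]], grip=52)

```text
time: 12.23
tool_pos: [0.6212, -0.3027, 0.0549]
ee_rot: [-3.141, -0.0, -0.002]
wrist_force: [-0.6, 1.2, 1.8]
width: 0.0578
finger_force: 30.0
```

Emit:
send_rows(rows=[[0,0,8,0,0,0],[0,0,16,0,0,0],[0,0,24,0,0,0],[0,0,30,0,0,0],[0,0,25,0,0,0],[0,0,17,0,0,0],[0,0,5,0,0,0],[0,0,0,0,0,0]])

```text
time: 12.9
tool_pos: [0.6218, -0.3035, 0.1818]
ee_rot: [3.139, -0.003, -0.002]
wrist_force: [-1.0, 0.1, -1.0]
width: 0.0571
finger_force: 30.0
```

Emit:
send_rows(rows=[[-6,17,0,0,0,0],[-10,30,0,0,0,0],[-12,35,0,0,0,0],[-12,35,0,0,0,0],[-12,35,0,0,0,0],[-12,35,0,0,0,0],[-12,35,0,0,0,0],[-12,35,0,0,0,0]])

```text
time: 13.57
tool_pos: [0.531, -0.0443, 0.1768]
ee_rot: [-3.141, 0.004, -0.003]
wrist_force: [0.0, 0.3, -1.3]
width: 0.0576
finger_force: 30.0
```

Emit:
send_rows(rows=[[-12,35,0,0,0,0],[-12,35,0,0,0,0],[-12,30,0,0,0,0],[-9,20,0,0,0,0],[0,0,0,0,0,0],[0,0,0,0,0,0],[0,0,0,0,0,0],[0,0,0,0,0,0]])

```text
time: 14.23
tool_pos: [0.4882, 0.0731, 0.1786]
ee_rot: [3.141, 0.001, -0.004]
wrist_force: [0.3, 0.4, -1.5]
width: 0.0574
finger_force: 30.0
```

Emit:
send_rows(rows=[[0,1,-20,0,0,0],[0,0,-25,0,0,0],[0,0,-20,0,0,0],[0,0,-15,0,0,0],[0,0,-10,0,0,0],[0,0,-6,0,0,0],[0,0,0,0,0,0],[0,0,0,0,0,0]])

```text
time: 14.9
tool_pos: [0.4886, 0.0747, 0.0839]
ee_rot: [3.141, -0.001, -0.003]
wrist_force: [-0.3, 0.5, -0.8]
width: 0.0578
finger_force: 30.0
```

Emit:
send_rows(rows=[[0,0,-3,0,0,0],[0,0,-3,0,0,0],[0,0,-2,0,0,0],[0,0,-2,0,0,0],[0,0,-1,0,0,0],[0,0,0,0,0,0],[0,0,0,0,0,0]])

```text
time: 15.48
tool_pos: [0.4881, 0.0752, 0.0725]
ee_rot: [3.141, -0.0, -0.002]
wrist_force: [-1.1, -0.1, -1.3]
width: 0.0576
finger_force: 30.0
```

Emit:
send_rows(rows=[[0,0,-1,0,0,0],[0,0,-1,0,0,0],[0,0,-1,0,0,0],[0,0,0,0,0,0],[0,0,0,0,0,0]])

```text
time: 15.9
tool_pos: [0.4884, 0.0752, 0.0708]
ee_rot: [3.142, -0.001, -0.002]
wrist_force: [-2.2, 0.4, 4.7]
width: 0.0577
finger_force: 30.0
```

Emit:
send_rows(rows=[[0,0,0.5,0,0,0],[0,0,0,0,0,0],[0,0,0,0,0,0],[0,0,0,0,0,0],[0,0,0,0,0,0]], grip=74)

```text
time: 16.32
tool_pos: [0.488, 0.0751, 0.0698]
ee_rot: [3.141, 0.0, -0.002]
wrist_force: [0.6, 0.0, -1.4]
width: 0.0739
finger_force: 0.0
```

Emit:
send_rows(rows=[[0,0,10,0,0,0],[0,0,20,0,0,0],[0,0,30,0,0,0],[0,0,30,0,0,0],[0,0,30,0,0,0],[0,0,0,0,0,0]])

```text
time: 16.82
tool_pos: [0.4916, 0.0753, 0.1982]
ee_rot: [-3.141, -0.014, -0.002]
wrist_force: [0.5, 0.4, 1.2]
width: 0.0742
finger_force: 0.0
```

Emit:
send_rows(rows=[[0,-31,0,0,0,0.1],[0,-31,0,0,0,0.1],[0,-31,0,0,0,0.1],[0,-31,0,0,0,0.1],[1,-31,0,0,0,0.1],[1,-31,0,0,0,0.1],[1,-31,0,0,0,0.1],[1,-31,0,0,0,0.1]], grip=94)

```text
time: 17.48
tool_pos: [0.4918, -0.1743, 0.1901]
ee_rot: [3.141, -0.0, 0.803]
wrist_force: [1.4, -0.1, 0.2]
width: 0.0944
finger_force: 0.0
```

Emit:
send_rows(rows=[[0,-2,0,0,0,0.015],[0,0,0,0,0,0],[0,0,0,0,0,0],[0,0,0,0,0,0]])

```text
time: 17.82
tool_pos: [0.4921, -0.1737, 0.19]
ee_rot: [-3.141, -0.0, 0.813]
wrist_force: [0.1, -0.1, -0.2]
width: 0.0941
finger_force: 0.0
```

```bash
python3 - <<'E'
from h import *
im,m=snap('scene','s5'); im2,_=snap('wrist','w5'); b=cv2.resize(im[180:330,270:420],(400,400),interpolation=cv2.INTER_CUBIC); a=cv2.resize(im2[100:400,130:430],(400,400))
cv2.imwrite('pics/c6.png',np.hstack([a,b])[:,:,::-1]); s=sensors.get_obs(); print(s['tool_pos'],s['ee_rot'])
E
```

```text
[ 0.49223224 -0.17360529  0.19018039] [ 3.14142794e+00 -3.10295048e-04  8.14065008e-01]
```

View pics/c6.png

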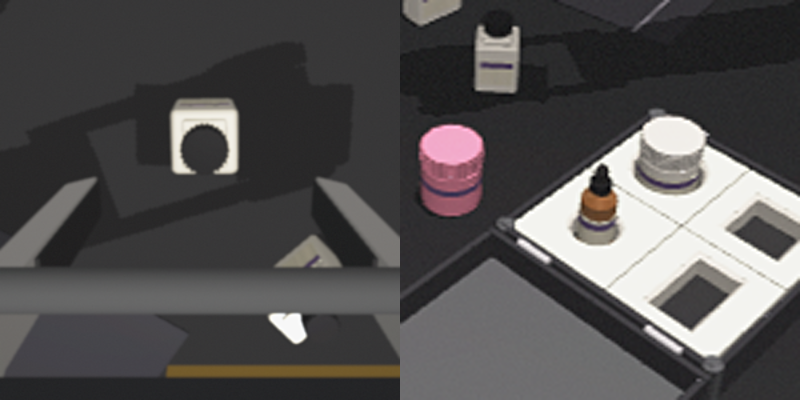

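The jar sits in its pocket, and the square bottle is squared up between the fingers. Lowering to grasp it.

Emit:
send_rows(rows=[[0,-1,-30,0,0,0],[0,0,-30,0,0,0],[0,0,-30,0,0,0],[0,0,-25,0,0,0],[0,0,-15,0,0,0],[0,0,-5,0,0,0],[0,0,0,0,0,0],[0,0,0,0,0,0]])

```text
time: 18.58
tool_pos: [0.4928, -0.1755, 0.0559]
ee_rot: [3.14, -0.0, 0.814]
wrist_force: [-0.1, 1.0, 0.5]
width: 0.0941
finger_force: 0.0
```

Emit:
send_rows(rows=[[0,0,0,0,0,0],[0,0,0,0,0,0],[0,0,0,0,0,0],[0,0,0,0,0,0],[0,0,0,0,0,0],[0,0,0,0,0,0],[0,0,0,0,0,0],[0,0,0,0,0,0]], grip=40)

```text
time: 19.25
tool_pos: [0.492, -0.1757, 0.055]
ee_rot: [-3.141, 0.0, 0.813]
wrist_force: [0.4, -0.2, 1.6]
width: 0.0456
finger_force: 30.0
```

Emit:
send_rows(rows=[[0,0,0,0,0,0],[0,0,0,0,0,0],[0,0,0,0,0,0]])

```text
time: 19.5
tool_pos: [0.492, -0.1757, 0.055]
ee_rot: [-3.141, 0.0, 0.813]
wrist_force: [-0.9, 0.7, 1.0]
width: 0.0459
finger_force: 30.0
```

Emit:
send_rows(rows=[[0,0,8,0,0,0],[0,0,16,0,0,0],[0,0,24,0,0,0],[0,0,30,0,0,0],[0,0,30,0,0,0],[0,0,27,0,0,0],[0,0,10,0,0,0],[0,0,0,0,0,0]])

```text
time: 20.17
tool_pos: [0.4937, -0.1767, 0.2037]
ee_rot: [3.134, -0.002, 0.813]
wrist_force: [0.2, 1.2, -0.3]
width: 0.0459
finger_force: 30.0
```

Emit:
send_rows(rows=[[-2,15,0,0,0,-0.06],[-2,30,0,0,0,-0.06],[-2,33,0,0,0,-0.06],[-2,33,0,0,0,-0.06],[-2,33,0,0,0,-0.06],[-1,33,0,0,0,-0.06],[-1,33,0,0,0,-0.06],[-1,33,0,0,0,-0.06]])

```text
time: 20.83
tool_pos: [0.4776, 0.0686, 0.1973]
ee_rot: [-3.141, 0.004, 0.33]
wrist_force: [0.9, 0.2, 0.2]
width: 0.0458
finger_force: 30.0
```

Emit:
send_rows(rows=[[-1,33,0,0,0,-0.06],[-1,33,0,0,0,-0.06],[-1,30,0,0,0,-0.06],[0,19,0,0,0,-0.041],[0,0,0,0,0,0],[0,0,0,0,0,0],[0,0,0,0,0,0],[0,0,0,0,0,0]])

```text
time: 21.5
tool_pos: [0.4759, 0.181, 0.199]
ee_rot: [3.141, 0.002, 0.111]
wrist_force: [0.1, -0.1, -0.3]
width: 0.0457
finger_force: 30.0
```

Emit:
send_rows(rows=[[0,1,-25,0,0,0],[0,0,-30,0,0,0],[0,0,-25,0,0,0],[0,0,-20,0,0,0],[0,0,-10,0,0,0],[0,0,-5,0,0,0],[0,0,0,0,0,0],[0,0,0,0,0,0]])

```text
time: 22.17
tool_pos: [0.477, 0.1829, 0.0862]
ee_rot: [-3.141, -0.002, 0.111]
wrist_force: [0.9, 1.2, -0.6]
width: 0.046
finger_force: 30.0
```

Emit:
send_rows(rows=[[0,0,-3,0,0,0],[0,0,-3,0,0,0],[0,0,-3,0,0,0],[0,0,-2,0,0,0],[0,0,-1,0,0,0],[0,0,0,0,0,0],[0,0,0,0,0,0]])

```text
time: 22.75
tool_pos: [0.4761, 0.1832, 0.0729]
ee_rot: [3.141, 0.0, 0.112]
wrist_force: [-0.5, 0.1, -0.6]
width: 0.0459
finger_force: 30.0
```

Emit:
send_rows(rows=[[0,0,-1,0,0,0],[0,0,-1,0,0,0],[0,0,0,0,0,0],[0,0,0,0,0,0]])

```text
time: 23.08
tool_pos: [0.4761, 0.1831, 0.071]
ee_rot: [3.142, 0.0, 0.112]
wrist_force: [-0.1, -0.2, -1.4]
width: 0.0459
finger_force: 30.0
```

Emit:
send_rows(rows=[[0,0,-1,0,0,0],[0,0,-1,0,0,0],[0,0,0,0,0,0],[0,0,0,0,0,0]])

```text
time: 23.42
tool_pos: [0.4762, 0.1832, 0.0709]
ee_rot: [3.141, -0.0, 0.112]
wrist_force: [-3.4, -1.2, 7.8]
width: 0.0457
finger_force: 30.0
```

Emit:
send_rows(rows=[[0,0,1,0,0,0],[0,0,0,0,0,0],[0,0,0,0,0,0],[0,0,0,0,0,0],[0,0,0,0,0,0]], grip=62)

```text
time: 23.83
tool_pos: [0.476, 0.1831, 0.0697]
ee_rot: [3.141, 0.0, 0.112]
wrist_force: [0.3, -0.5, 0.3]
width: 0.0618
finger_force: 0.0
```

Emit:
send_rows(rows=[[0,0,10,0,0,0],[0,0,20,0,0,0],[0,0,30,0,0,0],[0,0,30,0,0,0],[0,0,30,0,0,0],[0,0,0,0,0,0]])

```text
time: 24.33
tool_pos: [0.4795, 0.1841, 0.1983]
ee_rot: [-3.14, -0.014, 0.112]
wrist_force: [0.6, 0.2, 0.4]
width: 0.0619
finger_force: 0.0
```

Emit:
send_rows(rows=[[0,-25,0,0,0,0],[0,-35,0,0,0,-0.02],[0,-35,0,0,0,-0.02],[0,-35,0,0,0,-0.02],[0,-35,0,0,0,-0.02],[0,-35,0,0,0,-0.02],[0,-35,0,0,0,-0.01],[0,-35,0,0,0,0]], grip=80)

```text
time: 25.0
tool_pos: [0.4757, -0.0885, 0.1902]
ee_rot: [3.141, -0.0, 0.001]
wrist_force: [0.2, -0.9, -0.3]
width: 0.0799
finger_force: 0.0
```

Emit:
send_rows(rows=[[-2,-35,0,0,0,0],[-2,-35,0,0,0,0],[-2,-35,0,0,0,0],[-2,-35,0,0,0,0],[-2,-35,0,0,0,0],[-2,-35,0,0,0,0],[0,-25,0,0,0,0],[0,0,0,0,0,0]])

```text
time: 25.67
tool_pos: [0.4631, -0.3263, 0.1892]
ee_rot: [3.14, 0.001, -0.004]
wrist_force: [-0.0, 0.5, -0.3]
width: 0.0801
finger_force: 0.0
```

Emit:
send_rows(rows=[[0,0,0,0,0,0],[0,0,0,0,0,0],[0,0,0,0,0,0]])

```text
time: 25.92
tool_pos: [0.4643, -0.3206, 0.1901]
ee_rot: [-3.141, 0.0, 0.003]
wrist_force: [-0.2, -0.7, 0.2]
width: 0.08
finger_force: 0.0
```

```bash
python3 - <<'E'
from h import *
im,m=snap('scene','s6'); im2,_=snap('wrist','w6'); b=cv2.resize(im[180:330,300:450],(400,400),interpolation=cv2.INTER_CUBIC); a=cv2.resize(im2[100:400,130:430],(400,400))
cv2.imwrite('pics/c7.png',np.hstack([a,b])[:,:,::-1]); s=sensors.get_obs(); print(s['tool_pos'],s['ee_rot'])
E
```

```text
[ 0.46442178 -0.32052847  0.19028764] [ 3.14154459e+00 -2.90459874e-04  3.68618146e-03]
```

View pics/c7.png

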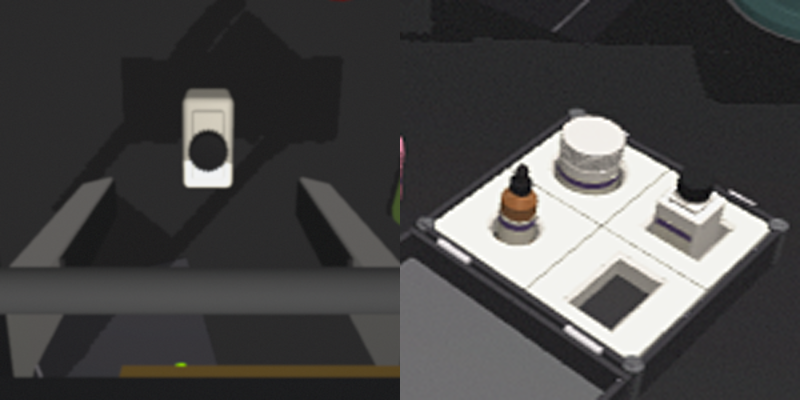

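The square bottle is in its pocket, and the oblong bottle is centred between the fingers. Lowering to grasp it.

Emit:
send_rows(rows=[[0,-1.5,-30,0,0,0],[0,0,-30,0,0,0],[0,0,-30,0,0,0],[0,0,-25,0,0,0],[0,0,-15,0,0,0],[0,0,-5,0,0,0],[0,0,0,0,0,0],[0,0,0,0,0,0]])

```text
time: 26.68
tool_pos: [0.4648, -0.3232, 0.056]
ee_rot: [3.141, -0.001, 0.003]
wrist_force: [-1.2, -0.1, 0.6]
width: 0.0801
finger_force: 0.0
```

Emit:
send_rows(rows=[[0,0,0,0,0,0],[0,0,0,0,0,0],[0,0,0,0,0,0],[0,0,0,0,0,0],[0,0,0,0,0,0],[0,0,0,0,0,0],[0,0,0,0,0,0],[0,0,0,0,0,0]], grip=28)

```text
time: 27.35
tool_pos: [0.4641, -0.3232, 0.055]
ee_rot: [-3.141, 0.0, 0.002]
wrist_force: [-0.2, -0.1, 0.1]
width: 0.0339
finger_force: 30.0
```

Emit:
send_rows(rows=[[0,0,0,0,0,0],[0,0,0,0,0,0],[0,0,0,0,0,0]])

```text
time: 27.6
tool_pos: [0.4641, -0.3233, 0.055]
ee_rot: [-3.141, 0.0, 0.002]
wrist_force: [-0.7, 0.7, 0.7]
width: 0.0338
finger_force: 30.0
```

Emit:
send_rows(rows=[[0,0,8,0,0,0],[0,0,16,0,0,0],[0,0,24,0,0,0],[0,0,30,0,0,0],[0,0,30,0,0,0],[0,0,27,0,0,0],[0,0,10,0,0,0],[0,0,0,0,0,0]])

```text
time: 28.27
tool_pos: [0.4654, -0.3245, 0.2039]
ee_rot: [3.136, -0.006, 0.002]
wrist_force: [0.6, -0.6, -0.4]
width: 0.0338
finger_force: 30.0
```

Emit:
send_rows(rows=[[4,15,0,0,0,0.014],[7,30,0,0,0,0.014],[8,35,0,0,0,0.014],[8,35,0,0,0,0.014],[8,35,0,0,0,0.014],[8,35,0,0,0,0.014],[8,35,0,0,0,0.014],[8,35,0,0,0,0.012]])

```text
time: 28.93
tool_pos: [0.522, -0.0664, 0.1972]
ee_rot: [-3.14, 0.004, 0.112]
wrist_force: [1.1, -0.8, -1.2]
width: 0.034
finger_force: 30.0
```

Emit:
send_rows(rows=[[8,35,0,0,0,0],[8,35,0,0,0,0],[8,35,0,0,0,0],[8,35,0,0,0,0],[8,35,0,0,0,0],[8,35,0,0,0,0],[8,34,0,0,0,0],[6,20,0,0,0,0]])

```text
time: 29.6
tool_pos: [0.584, 0.199, 0.1965]
ee_rot: [-3.141, 0.005, 0.115]
wrist_force: [0.1, -0.7, -1.2]
width: 0.0339
finger_force: 30.0
```

Emit:
send_rows(rows=[[0,0,0,0,0,0],[0,0,0,0,0,0],[0,0,0,0,0,0],[0,0,0,0,0,0]])

```text
time: 29.93
tool_pos: [0.5846, 0.1943, 0.1989]
ee_rot: [3.141, 0.002, 0.11]
wrist_force: [-0.1, 0.9, -1.8]
width: 0.0337
finger_force: 30.0
```

Emit:
send_rows(rows=[[0,1,-25,0,0,0],[0,0,-30,0,0,0],[0,0,-25,0,0,0],[0,0,-20,0,0,0],[0,0,-10,0,0,0],[0,0,-5,0,0,0],[0,0,0,0,0,0],[0,0,0,0,0,0]])

```text
time: 30.6
tool_pos: [0.5859, 0.1963, 0.0864]
ee_rot: [-3.141, -0.002, 0.111]
wrist_force: [-0.1, 0.3, -1.3]
width: 0.0336
finger_force: 30.0
```

Emit:
send_rows(rows=[[0,0,-3,0,0,0],[0,0,-3,0,0,0],[0,0,-3,0,0,0],[0,0,-2,0,0,0],[0,0,-1,0,0,0],[0,0,0,0,0,0],[0,0,0,0,0,0]])

```text
time: 31.18
tool_pos: [0.5851, 0.1967, 0.0729]
ee_rot: [3.141, 0.0, 0.112]
wrist_force: [0.1, -1.2, -1.5]
width: 0.0338
finger_force: 30.0
```

Emit:
send_rows(rows=[[0,0,-1,0,0,0],[0,0,-1,0,0,0],[0,0,-1,0,0,0],[0,0,-1,0,0,0],[0,0,0,0,0,0],[0,0,0,0,0,0]])

```text
time: 31.68
tool_pos: [0.5854, 0.1967, 0.071]
ee_rot: [-3.142, -0.001, 0.112]
wrist_force: [-2.5, -0.9, 6.3]
width: 0.0338
finger_force: 30.0
```

The oblong bottle met the floor at the same height as the others. Release and retreat to a viewing spot.

Emit:
send_rows(rows=[[0,0,1,0,0,0],[0,0,0,0,0,0],[0,0,0,0,0,0],[0,0,0,0,0,0],[0,0,0,0,0,0]], grip=52)

```text
time: 32.1
tool_pos: [0.585, 0.1966, 0.0696]
ee_rot: [3.141, 0.001, 0.112]
wrist_force: [0.2, 0.0, 0.0]
width: 0.052
finger_force: 0.0
```

Emit:
send_rows(rows=[[0,0,10,0,0,0],[0,0,20,0,0,0],[0,0,30,0,0,0],[0,0,30,0,0,0],[0,0,30,0,0,0],[0,0,30,0,0,0]])

```text
time: 32.6
tool_pos: [0.585, 0.1966, 0.2222]
ee_rot: [3.142, -0.001, 0.112]
wrist_force: [-0.1, -0.1, 0.2]
width: 0.0517
finger_force: 0.0
```

Emit:
send_rows(rows=[[-25,-10,20,0,0,0],[-25,-10,20,0,0,0],[-25,-10,20,0,0,0],[-25,-10,20,0,0,0],[-25,-10,20,0,0,0],[-25,-10,20,0,0,0],[0,0,0,0,0,0],[0,0,0,0,0,0]])

```text
time: 33.27
tool_pos: [0.435, 0.1366, 0.3431]
ee_rot: [-3.141, -0.007, 0.112]
wrist_force: [0.4, -0.9, -0.8]
width: 0.0517
finger_force: 0.0
```

```bash
python3 - <<'E'
from h import *
im,m=snap('scene','s7'); im2,_=snap('wrist','w7'); b=cv2.resize(im[100:330,170:450],(390,320),interpolation=cv2.INTER_CUBIC); a=cv2.resize(im2,(400,300))
a=cv2.copyMakeBorder(a,0,20,0,0,cv2.BORDER_CONSTANT)
cv2.imwrite('pics/c8.png',np.hstack([a,b])[:,:,::-1]); s=sensors.get_obs(); print(s['time'],s['tool_pos'],s['wrist_force'])
E
```

```text
33.3667 [0.43532042 0.13673973 0.33951277] [ 0.08828244 -0.0239203  -0.83076774]
```

View pics/c8.png

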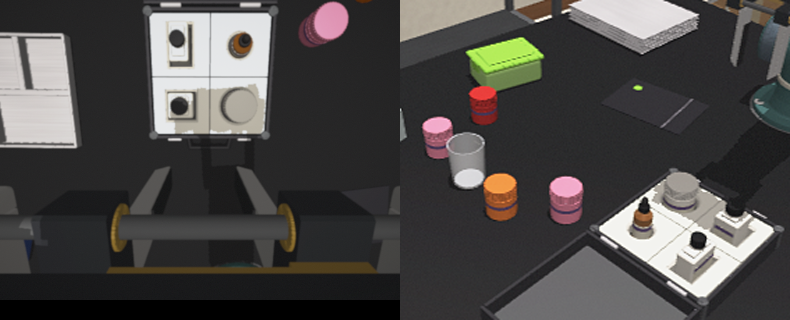

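All four containers stand upright in their own pockets. The beaker (467,160 in the right half), the green box and the look-alikes are where they were, and the arm is clear.

```bash
python3 -c "
from bench import ticket; print(ticket.close_job())"
```

```text
the job is handed in; nothing more can be done
None
```

The job is handed in: all four reagent containers stand upright on the floors of their matching pockets, and the beaker, food box and look-alikes were left untouched, in about 33 s of robot time.

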